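Load the dry box and hold its sprung lid just short of balance

ROBOT

A 7-joint arm with a two-finger parallel gripper is mounted at the origin on a cart in front of the work surface, level with it; the furniture and walls round the work are solid. World frame = base frame: x ahead of the robot, y to its left, z up, the work surface at z = 0. Lengths are in m, angles in rad, forces in N, time in s.
With the tool pointing down it reaches from about 0.425 to 0.95 m from the base axis. Payload 4.7 kg.
Tool frame: the origin (TCP) lies on the centre line of the jaws, within the pads' length; the fingertips stand robot.nose_length ahead of it and the grasp point (between the pads) lies 8 mm behind it (robot.nose_length is the distance from the TCP to the fingertips, in m); z points along the fingers, y is the line along which they close (so a half turn about z gives the same grasp; the last joint's range is limited). The gripper opens to 85 mm and grips with 20 to 120 N. Pads are 22 mm wide; open, the fingers measure 114 mm over their backs; the gripper's body (76 mm by 85 mm) begins 54 mm behind the grasp point. The pads swing forward as they close: fully open they stand 13 mm farther back than shut.
Start: joints at [1.306, 0.469, -0.049, 1.532, 0.024, 1.141, -0.082], TCP at [0.158, -0.656, 0.242] pointing down, gripper open.
Joint ranges: [-2.59, 2.59], [-0.33, 1.99], [-1.39, 1.29], [0.1, 2.45], [-1.04, 4.18], [0.21, 1.99], [-2.66, 2.66]. Speed limits (rad/s): [2.57, 2.57, 3.14, 3.14, 3.14, 3.14, 3.14].

INTERFACE

Orientations are given as [roll, pitch, yaw] about the fixed x, y, z axes, in that order (R = Rz(yaw) Ry(pitch) Rx(roll)).
In Python, from plant import robot gives the robot as it stands. Calls block until the motion is done:
- robot.goto(position, orientation): joint-space move of the TCP to a pose.
- robot.move_straight(position, vel=0.15, attitude=None, contact_N=None): straight line of the TCP; attitude=None keeps the orientation; vel is the mean speed in m/s. With contact_N (N) it stops when the force on the tool has changed by that much, and returns True; else False.
- robot.move_joints(angles): joint-space move.
- robot.grip(opening, strength=None): opening from 0.0 (shut) to 1.0 (fully open); strength is the grip in N (None keeps the last); returns when the fingers have stopped.
- robot.sleep(seconds).
- robot.inverse_kinematics(position, orientation): joint angles nearest the present ones, or None.
- robot.sense(): the state.
- robot.grab_frame(name): name is "scene" or "top"; returns a dict with "image" (480x640x3 uint8, red, green, blue), "range_z" (480x640 float32, m along the optical axis (not along the pixel's ray), 0 where there is no reading), "fx", "fy", "cx", "cy" (pixels), "dist_coeffs" ([k1, k2, p1, p2, k3] as OpenCV has them; the pictures are not rectified), "R" (3x3) and "t" (3): a world point X has camera coordinates R X + t. Camera axes: x right, y down, z forward; pixel columns grow to the right and rows downward; lengths in m; the calibration is good to about 2 mm. A picture is of the moment at which its call begins.
A pose or a line that the arm cannot do raises robot.IKError and nothing moves.
- robot.close_job(): hands the job in; it is judged then, once.
The state is a dict: "t": time; "joint_pos": joint angles; "joint_velocities": joint speeds; "effort": joint torques, N m; "tcp_pos": TCP position; "tcp_rot": TCP orientation; "wrist_force": force on the tool from outside, world axes, zero at the start; "torque": the same for the moment, N m; "opening": opening from 0.0 (shut) to 1.0 (fully open); "gripper_force": force on a finger pad.
Only numpy, scipy, OpenCV 4.12 (cv2) and the standard library are available. Lean on these libraries where they do the work, as an engineer would, in place of code of your own. Each camera call takes 0.05 s, during which the arm holds its last target. There are 200 camera calls.

TASK

Raise the dry box's sprung lid past its balance point so that it springs open, and stand the spare microscope objective, thread end down, in the round pocket inside, fully home and let go. Then take the lid again and bring it back to just below the balance point (which is about 60 degrees open), a few degrees short of the red bead so that the lid's side edge lies on the green arc of the side rail, and finish while still holding the lid still there with the gripper, so that the box can air. Leave the other things on the bench where they are.

Things in the scene. Friction and masses are not known exactly. Their poses are not given: they have to be found in the camera images.
- dry_box: grey open-topped dry box for objectives, 150 (x) x 200 (y) x 70 (z) mm, walls 5 mm, fixed to the bench; origin: centre of its underside; its front faces its own -x, z up. A dark insert fills it up to 30 mm above the bench and has one round pocket. On the box's left (+y) side, 108 mm from the middle, a thin rail curves upward 80 mm round the hinge: its green part spans lid angles 0.79 to 1.01 rad, a red bead marks the balance point at 1.05 rad
- pocket (a point): centre of the floor of the round pocket in the insert (29 mm across, 10 mm deep, mouth chamfered 1 mm), at (-15, -20, 20) mm in the box's frame; the floor is 20 mm and the mouth 30 mm above the bench
- lid (a joint): angle of the lid, rad: 0 shut, grows as its front edge rises, stop at 1.65. Sprung and damped: below the balance point at 1.05 it falls shut when let go (needs about 2 N upward at the bar to leave shut), above it the spring carries it open to the stop, where it stays; it takes a second or less to settle. Holding it just below balance takes only some 0.2 to 1.2 N upward at the bar
- lid_hinge (a point): middle of the lid's hinge line, at (75, 0, 75) mm in the box's frame; the hinge runs along the box's y
- lid_bar (a point): middle of the lid's steel pull bar: round, 10 mm thick, 100 mm long along the box's y, held by two arms at its ends. It stands 45 mm ahead of the lid's front edge and 195 mm from the hinge line (75 mm above the bench when shut), level with the lid's middle, so at lid angle q it lies at (75 - 195 cos q, 0, 75 + 195 sin q) mm in the box's frame. The lid is a white frame with a clear pane, 150 x 200 x 10 mm; the gap between bar and lid edge is 40 mm
- objective: spare microscope objective, grey metal with a green ring, 25 mm across, 40 mm tall, round, narrowing near its top (front lens); 0.06 to 0.13 kg; origin: centre of its underside (thread end), z points to the front lens. It stands thread end down on the bench. Its side is nearly straight, narrowing very slightly upward, from about 6 to 28 mm above its underside
- case: black screw case, 35 mm across, 60 mm tall, bystander; origin: centre of its underside
- brown_bottle: brown bottle with white cap, 30 mm across, 66 mm tall, bystander; origin: centre of its underside
- timer: white lab timer with three buttons lying flat, 66 x 66 x 18 mm, bystander; origin: centre of its underside
- tissue: flat blue and white packet, 70 x 102 x 10 mm, bystander; origin: centre of its underside

How it is judged:
By the outcome, as a careful person would: the job done as asked, in the order asked, and still so for the second after the job is handed in, while the arm keeps its last pose, push and grip.
It also fails if it takes over 59 s, if anything falls off the work surface, if the arm or the gripper's body presses on something with over 40 N, if the wrist force passes 120 N, or if a joint passes its speed limit or range.

## Working session

There is one attempt and no reset: what is moved stays moved. The work goes in short steps, each a Python script; the robot and the scene stay as the last script left them, time stands still between calls to the robot, and variables do not carry over. Pictures are saved under pics/ and viewed, at most 10 in all, crops included, and the job is handed in when it is done.

```bash
mkdir -p pics; ls; python3 - <<'E'
from plant import robot
import cv2,numpy as np
for n in("scene","top"):
    f=robot.grab_frame(n); cv2.imwrite(f"pics/{n}0.png",f["image"][:,:,::-1]); np.savez(f"{n}0.npz",**f)
    print(n,f["fx"],f["cx"],f["cy"],f["dist_coeffs"],np.round(f["R"],3).tolist(),f["t"])
print(robot.nose_length,robot.sense())
E
```

```text
pics
scene 507.1602625895088 313.73299165543426 236.2519789387214 [-0.01948204  0.          0.          0.          0.        ] [[-0.446, -0.895, -0.024], [-0.404, 0.225, -0.887], [0.799, -0.386, -0.462]] [0.28113491 0.29027536 1.24036239]
top 484.90406061884613 323.09400901302644 236.370607094453 [0.02335188 0.         0.         0.         0.        ] [[0.003, -1.0, -0.021], [-0.992, -0.001, -0.126], [0.126, 0.021, -0.992]] [0.03369146 0.57271913 1.51744508]
0.011 {'t': 0.1, 'joint_pos': array([ 1.3061292 ,  0.46937924, -0.04861134,  1.53356081,  0.02405177,
        1.14105507, -0.08228981]), 'joint_velocities': array([ 0.00208947, -0.00157758, -0.00156694, -0.00241178,  0.00246447,
       -0.00043994, -0.00012086]), 'effort': array([ 5.44109171e-04, -5.11510885e+01, -4.71129420e-02, -2.38389283e+01,
        1.08107884e-02,  4.33084642e-03, -2.93147855e-05]), 'tcp_pos': array([ 0.15758704, -0.65581549,  0.24135975]), 'tcp_rot': array([-3.13977314e+00,  1.42295273e-05,  2.35800541e-01]), 'wrist_force': array([ 0.27690112, -0.08139822, -0.54321093]), 'torque': array([0.00232935, 0.02464481, 0.00539106]), 'gripper_force': 0.0, 'opening': 1.0017637650589435}
```

View pics/top0.png

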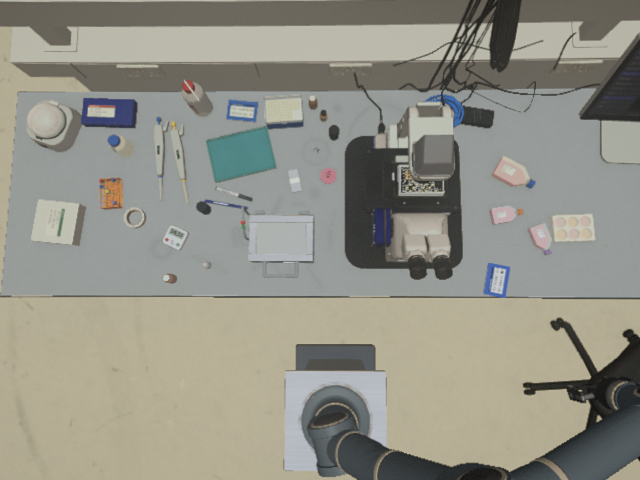

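View pics/scene0.png

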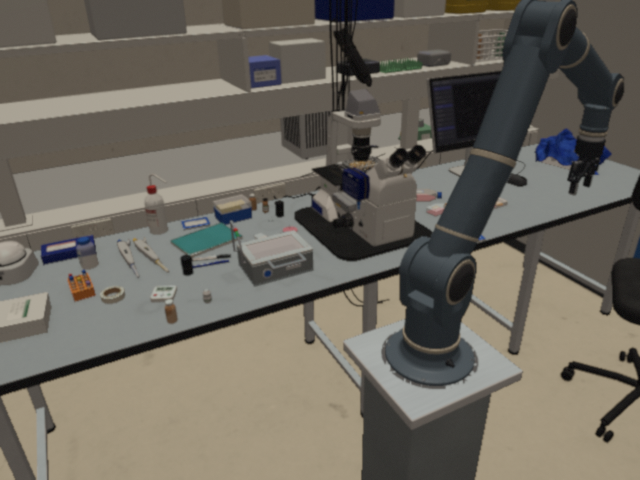

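Top view: box at about (280,238) with its bar at (280,269), objective at (207,265), brown bottle at (170,278), case at (204,207) and timer at (175,238). Next I'll measure these from depth.

```bash
cat > h.py <<'E'
import cv2,numpy as np
def cloud(f):
    """world points (480,640,3) of a frame, nan where no reading"""
    K=np.array([[f["fx"],0,f["cx"]],[0,f["fy"],f["cy"]],[0,0,1.]])
    u,v=np.meshgrid(np.arange(640.),np.arange(480.))
    p=cv2.undistortPoints(np.stack([u,v],-1).reshape(-1,1,2),K,np.array(f["dist_coeffs"])).reshape(480,640,2)
    z=np.array(f["range_z"],float); z[z==0]=np.nan
    c=np.dstack([p*z[...,None],z])
    return (c-f["t"])@np.array(f["R"])
def proj(f,X):
    K=np.array([[f["fx"],0,f["cx"]],[0,f["fy"],f["cy"]],[0,0,1.]])
    return cv2.projectPoints(np.array(X,float).reshape(-1,1,3),cv2.Rodrigues(np.array(f["R"]))[0],np.array(f["t"]),K,np.array(f["dist_coeffs"]))[0].reshape(-1,2)
E
python3 - <<'E'
from h import *
f=dict(np.load("top0.npz")); P=cloud(f); im=f["image"]
def reg(n,u0,v0,u1,v1,lo,hi):
    q=P[v0:v1,u0:u1].reshape(-1,3); m=(q[:,2]>lo)&(q[:,2]<hi); q=q[m]
    print(n,len(q),q.min(0).round(3),q.max(0).round(3),q.mean(0).round(4)); return q
b=reg("lid",235,205,325,285,.055,.1)
print(cv2.minAreaRect((b[:,:2]*1000).astype(np.float32)))
b=reg("bar",255,264,305,282,.055,.1)
print(cv2.minAreaRect((b[:,:2]*1000).astype(np.float32)))
reg("obj",198,256,216,274,.02,.06)
reg("bot",160,268,181,288,.03,.09)
reg("case",195,196,213,216,.03,.09)
reg("timer",160,222,192,254,.008,.04)
reg("bench",215,215,235,235,-.05,.05)
g=dict(np.load("scene0.npz")); Q=cloud(g)
print("scene obj"); q=Q[285:306,198:216].reshape(-1,3); q=q[(q[:,2]>.015)&(q[:,2]<.06)]; print(q.mean(0),q.min(0),q.max(0))
a=cv2.resize(im[190:300,150:330],None,fx=4,fy=4,interpolation=cv2.INTER_CUBIC)[:440,:720]
b=cv2.resize(g["image"][220:290,150:330],None,fx=4,fy=4,interpolation=cv2.INTER_CUBIC)[:160+120]
cv2.imwrite("pics/c0.png",np.vstack([a,b])[:600,:,::-1])
E
```

```text
lid 3341 [0.443 0.065 0.055] [0.65  0.276 0.097] [0.5593 0.1652 0.0781]
((546.6228637695312, 170.8846435546875), (211.1416473388672, 206.4741973876953), 89.8237533569336)
bar 179 [0.443 0.111 0.068] [0.481 0.221 0.088] [0.455  0.166  0.0795]
((462.2522277832031, 165.72817993164062), (109.93098449707031, 37.68666458129883), 89.97122955322266)
obj 47 [0.472 0.402 0.02 ] [0.493 0.426 0.043] [0.4827 0.4125 0.0349]
bot 87 [0.426 0.51  0.03 ] [0.451 0.537 0.07 ] [0.4383 0.5209 0.0539]
case 122 [0.649 0.407 0.03 ] [0.685 0.442 0.066] [0.6644 0.4229 0.0558]
timer 401 [0.521 0.477 0.008] [0.624 0.563 0.028] [0.5721 0.5197 0.0158]
bench 398 [ 0.584  0.329 -0.01 ] [0.649 0.395 0.011] [ 6.166e-01  3.613e-01 -1.000e-04]
scene obj
[0.47715051 0.41864094 0.02938812] [0.4689606  0.40609889 0.01507331] [0.49320574 0.42906377 0.04190452]
```

View pics/c0.png

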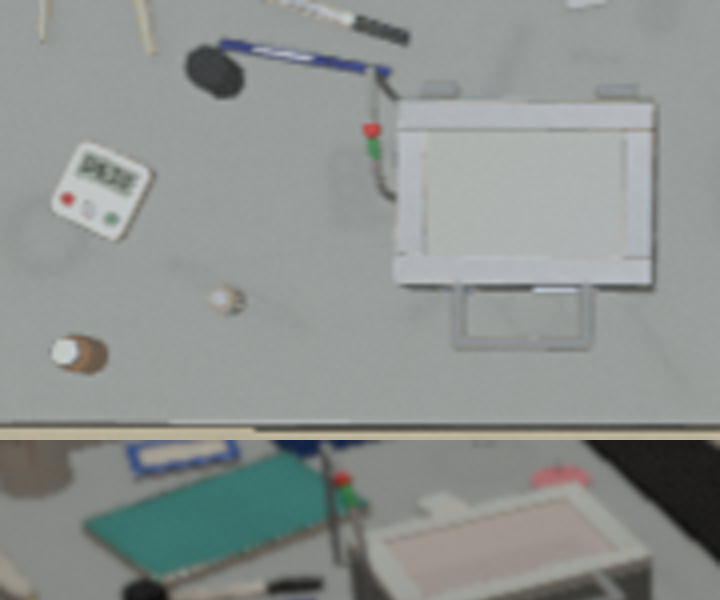

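Crop (4x, offset 150,190): lid corners at (396,102), (656,100), (653,285) and (394,283); bar centre line at v≈343 from u=452 to 592; red bead on the left rail at (372,131); objective at (227,299). Next: ray–plane positions and an IK check.

```bash
cat >> h.py <<'E'
def ray(f,px,z):
    """world point of pixel px on the plane z"""
    K=np.array([[f["fx"],0,f["cx"]],[0,f["fy"],f["cy"]],[0,0,1.]])
    p=cv2.undistortPoints(np.array(px,float).reshape(-1,1,2),K,np.array(f["dist_coeffs"])).reshape(-1,2)
    R=np.array(f["R"]); d=np.c_[p,np.ones(len(p))]@R; c=-R.T@np.array(f["t"])
    return c+d*((z-c[2])/d[:,2])[:,None]
E
python3 - <<'E'
from h import *
from plant import robot
f=dict(np.load("top0.npz"))
cr=lambda L:[(150+(u+.5)/4-.5,190+(v+.5)/4-.5) for u,v in L]
L=ray(f,cr([(396,102),(656,100),(653,285),(394,283)]),.08); print("lid",L.round(4).tolist(),L.mean(0))
print("bar",ray(f,cr([(452,343),(592,343)]),.078).round(4).tolist())
# refine objective: deviate from bench by height
P=cloud(f); m=(P[...,2]>.012)&(P[...,2]<.06); m[:, :198]=0;m[:,217:]=0;m[:256]=0;m[275:]=0
q=P[m]; t=q[q[:,2]>.034]; print("obj top",t.mean(0),len(t), "bbox",q.min(0),q.max(0))
g=dict(np.load("scene0.npz")); Q=cloud(g)
for c in ([.481,.415],):
    for h in (0,.04): print("proj",h,proj(f,[[*c,h]]),proj(g,[[*c,h]]))
for yaw in (np.pi/2,-np.pi/2):
  for p in ([.448,.168,.11],[.448,.168,.067],[.53,.168,.227],[.65,.168,.3],[.553,.148,.2],[.481,.415,.02]):
    print(yaw,p,robot.inverse_kinematics(p,[np.pi,0,yaw]))
print(robot.inverse_kinematics([.553,.148,.2],[np.pi,0,0]),robot.inverse_kinematics([.481,.415,.02],[np.pi,0,0]))
a=f["image"][240:300,150:240]; b=g["image"][270:330,150:240]
cv2.imwrite("pics/c1.png",np.hstack([cv2.resize(x,None,fx=4,fy=6) for x in (a,b)])[:,:,::-1])
E
```

```text
lid [[0.6343, 0.268, 0.08], [0.6358, 0.0638, 0.08], [0.4906, 0.0653, 0.08], [0.4919, 0.2663, 0.08]] [0.56315303 0.16585789 0.08      ]
bar [[0.4456, 0.2206, 0.078], [0.4458, 0.1122, 0.078]]
obj top [0.48356029 0.41348355 0.0387199 ] 28 bbox [0.47163878 0.40241257 0.01209735] [0.49445171 0.42594542 0.04260516]
proj 0 [[206.92844116 265.53601575]] [[208.29476135 301.88263362]]
proj 0.04 [[203.67749851 264.70183022]] [[206.59920925 290.29846348]]
1.5707963267948966 [0.448, 0.168, 0.11] [ 0.39799842  0.56895338 -1.08970676  2.07621852  0.65917692  0.89433685
 -1.0696987 ]
1.5707963267948966 [0.448, 0.168, 0.067] [ 0.30564901  0.6007183  -0.96749308  2.10812667  0.70725808  0.79856166
 -1.1070705 ]
1.5707963267948966 [0.53, 0.168, 0.227] [ 0.42901203  0.51557983 -1.10524068  1.79510199  0.50392538  1.14910366
 -0.84008527]
1.5707963267948966 [0.65, 0.168, 0.3] [ 0.35432624  0.66327668 -1.12230598  1.42756906  0.59597102  1.41844396
 -0.7708132 ]
1.5707963267948966 [0.553, 0.148, 0.2] [ 0.46542069  0.60266054 -1.13539385  1.786553    0.59857205  1.14844579
 -0.86396694]
1.5707963267948966 
[... 346 characters left out ...]
557
  1.88296752]
-1.5707963267948966 [0.53, 0.168, 0.227] [ 0.46302426  0.55088159 -1.17189922  1.79368765  0.55038384  1.17382781
  2.26025948]
-1.5707963267948966 [0.65, 0.168, 0.3] [ 0.37507187  0.69087071 -1.17863438  1.42642205  0.63587733  1.44030904
  2.34264386]
-1.5707963267948966 [0.553, 0.148, 0.2] [ 0.48403554  0.62532781 -1.17478156  1.7857458   0.62792052  1.16631686
  2.25267734]
-1.5707963267948966 [0.481, 0.415, 0.02] [-0.04364999  1.0400905  -1.18835756  1.75455074  1.06917045  1.14952877
  1.55796049]
[ 0.27572615  0.4642244  -0.81184475  1.79556229  0.38441981  1.04760086
 -2.25045889] [-0.50099256  0.69402478 -0.39084693  1.78129764  0.37007177  0.73927078
 -2.65771178]
```

```bash
python3 - <<'E'
from h import *
from plant import robot
P=np.vstack([cloud(dict(np.load(n+"0.npz"))).reshape(-1,3) for n in("top","scene")])
r=np.hypot(P[:,0],P[:,1])
for y in np.arange(-.6,.3,.1):
    for lo,hi in((.3,.45),(.45,.55),(.55,.65),(.65,.8)):
        m=(P[:,0]>.3)&(P[:,1]>y)&(P[:,1]<y+.1)&(r>lo)&(r<hi)
        if m.sum()>5: print(round(y,1),lo,hi,np.percentile(P[m,2],98).round(2))
for p in ([.1,-.42,.5],[.11,-.46,.5],[.158,-.656,.5],[.12,-.5,.55]):
    print(p,robot.inverse_kinematics(p,[np.pi,0,.236]))
E
```

```text
-0.6 0.55 0.65 0.01
-0.6 0.65 0.8 0.02
-0.5 0.45 0.55 -0.73
-0.5 0.55 0.65 0.02
-0.5 0.65 0.8 0.02
-0.4 0.3 0.45 -0.74
-0.4 0.45 0.55 0.01
-0.4 0.55 0.65 0.25
-0.4 0.65 0.8 0.24
-0.3 0.3 0.45 0.0
-0.3 0.45 0.55 0.36
-0.3 0.55 0.65 0.33
-0.3 0.65 0.8 0.48
-0.2 0.3 0.45 0.01
-0.2 0.45 0.55 0.34
-0.2 0.55 0.65 0.29
-0.2 0.65 0.8 0.43
-0.1 0.3 0.45 0.01
-0.1 0.45 0.55 0.02
-0.1 0.55 0.65 0.21
-0.1 0.65 0.8 0.22
-0.0 0.3 0.45 0.01
-0.0 0.45 0.55 0.08
-0.0 0.55 0.65 0.08
-0.0 0.65 0.8 0.01
0.1 0.3 0.45 0.01
0.1 0.45 0.55 0.08
0.1 0.55 0.65 0.08
0.1 0.65 0.8 0.08
0.2 0.3 0.45 0.0
0.2 0.45 0.55 0.08
0.2 0.55 0.65 0.1
0.2 0.65 0.8 0.15
[0.1, -0.42, 0.5] [ 1.30956936 -0.06361307 -0.06495236  1.6253291  -0.00412631  1.57974278
 -0.09008523]
[0.11, -0.46, 0.5] [ 1.30691389e+00  1.06417871e-02 -6.07409119e-02  1.55340440e+00
  6.45997109e-04  1.57756609e+00 -8.86155430e-02]
[0.158, -0.656, 0.5] [ 1.29239093  0.38710286 -0.03330809  1.08879528  0.0126291   1.66588089
 -0.07205145]
[0.12, -0.5, 0.55] [ 1.30057868  0.09073508 -0.05325552  1.36106687  0.00485768  1.68991725
 -0.08667722]
```

```bash
python3 - <<'E'
from h import *
from plant import robot
robot.goto([.1,-.42,.5],[np.pi,0,.236])
j=robot.sense()["joint_pos"].copy(); j[0]=-.35; j[2]=0; j[4]=0
robot.move_joints(j); s=robot.sense(); print(s["t"],s["tcp_pos"],s["tcp_rot"])
for yaw in (np.pi/2,-np.pi/2):
  for p in ([.4457,.166,.12],[.4457,.166,.067],[.53,.166,.227],[.65,.166,.3],[.549,.146,.1],[.481,.415,.02]):
    q=robot.inverse_kinematics(p,[np.pi,0,yaw]); print(round(yaw,2),p,None if q is None else q.round(2))
for p in ([.549,.146,.1],[.481,.415,.02]): print(robot.inverse_kinematics(p,[np.pi,0,0]))
f=robot.grab_frame("scene"); cv2.imwrite("pics/s1.png",f["image"][:,:,::-1])
E
```

```text
3.6417 [0.42055628 0.10748684 0.49873715] [-3.13949272e+00  3.95334347e-04  1.82845310e+00]
1.57 [0.4457, 0.166, 0.12] [-0.39  0.31 -0.07  2.11  0.03  0.72 -0.48]
1.57 [0.4457, 0.166, 0.067] [-0.39  0.4  -0.07  2.15  0.05  0.6  -0.49]
1.57 [0.53, 0.166, 0.227] [-0.36  0.29 -0.02  1.84  0.01  1.01 -0.39]
1.57 [0.65, 0.166, 0.3] [-0.34  0.42  0.03  1.47 -0.01  1.25 -0.3 ]
1.57 [0.549, 0.146, 0.1] [-0.34  0.46  0.01  1.93 -0.    0.76 -0.33]
1.57 [0.481, 0.415, 0.02] [-0.6   0.67 -0.24  1.79  0.23  0.71 -0.97]
-1.57 [0.4457, 0.166, 0.12] [ 0.45  0.59 -1.17  2.07  0.69  0.94  2.04]
-1.57 [0.4457, 0.166, 0.067] [-0.38  0.4  -0.08  2.15  0.06  0.6   2.64]
-1.57 [0.53, 0.166, 0.227] [ 0.47  0.55 -1.17  1.8   0.55  1.17  2.26]
-1.57 [0.65, 0.166, 0.3] [ 0.38  0.69 -1.18  1.43  0.64  1.44  2.35]
-1.57 [0.549, 0.146, 0.1] [ 0.47  0.8  -1.18  1.88  0.85  1.08  2.08]
-1.57 [0.481, 0.415, 0.02] [-0.58  0.68 -0.27  1.79  0.26  0.71  2.14]
[-0.36745428  0.45955545  0.0430607   1.92676418 -0.02784112  0.75583505
 -1.87939035]
[-0.70241457  0.66036613 -0.10579854  1.79437284  0.10167954  0.69211114
 -2.43527755]
```

```bash
python3 - <<'E'
from h import *
from plant import robot
d=[np.pi,0,np.pi/2]
robot.grip(.4,40)
robot.goto([.445,.166,.14],d)
print(robot.move_straight([.445,.166,.067],vel=.1,contact_N=6))
s=robot.sense(); print(s["tcp_pos"],s["wrist_force"])
w0=s["wrist_force"]
robot.grip(0.0,40); s=robot.sense(); print(s["t"],s["opening"],s["gripper_force"],s["tcp_pos"],s["wrist_force"]-w0)
E
```

```text
False
[0.44550103 0.16620299 0.0674712 ] [ 0.68252498 -0.33022397  0.01229647]
6.8417 0.09932373220215064 38.950679898262024 [0.44748938 0.16626905 0.06792422] [ 4.45731425 -1.22166833 -0.93265227]
```

```bash
cat >> h.py <<'E'
H=np.array([.6425,.166,.075])
def bar(q): return H+[-.195*np.cos(q),0,.195*np.sin(q)]
def arc(robot,q0,q1,n,vel=.12):
    for q in np.linspace(q0,q1,n+1)[1:]:
        robot.move_straight(bar(q)-[0,0,.008],vel=vel); s=robot.sense()
        print(round(q,2),round(s["t"],2),(s["tcp_pos"]+[0,0,.008]-bar(q)).round(4),s["wrist_force"].round(1),round(s["opening"],3))
E
python3 - <<'E'
from h import *
from plant import robot
robot.grip(0.0,25)
arc(robot,0,1.25,8)
f=robot.grab_frame("scene"); cv2.imwrite("pics/s2.png",cv2.resize(f["image"][150:330,180:420],None,fx=3,fy=3)[:,:,::-1])
E
```

```text
0.16 7.47 [-0.0003  0.0002 -0.0002] [ 0.6  2.2 -2.4] 0.1
0.31 7.87 [-0.0009  0.0002 -0.0007] [-1.4  2.1 -2.4] 0.101
0.47 8.27 [-0.0018  0.0001 -0.0007] [-4.8  2.6 -0.5] 0.099
0.62 8.67 [-0.0028  0.     -0.0005] [-8.2  2.   3.5] 0.101
0.78 9.07 [-0.0039 -0.      0.0002] [-14.2  -0.1  10. ] 0.102
0.94 9.47 [-0.0029 -0.0001  0.002 ] [-14.8  -1.1  18. ] 0.099
1.09 9.87 [ 0.0005 -0.0003  0.0035] [-9.9 -2.5 17.6] 0.103
1.25 10.27 [ 0.002  -0.0005  0.0033] [-4.6 -1.2 13.6] 0.095
```

View pics/s2.png

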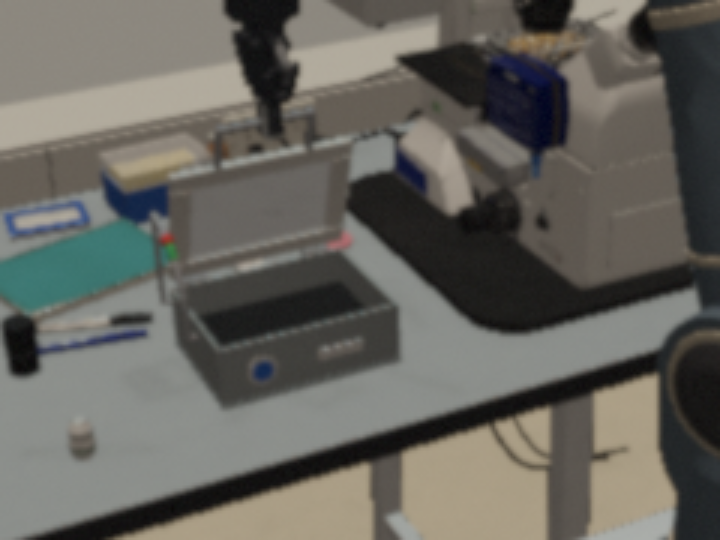

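The lid is up with the bar held. The radial force shows my arc runs about 4 mm low, so I'll correct it and continue to the stop.

```bash
sed -i 's/^H=.*/H=np.array([.6425,.166,.080])/' h.py; python3 - <<'E'
from h import *
from plant import robot
arc(robot,1.25,1.6,3)
robot.grip(.4); robot.sleep(.3); s=robot.sense(); print(s["tcp_pos"],s["wrist_force"])
p=s["tcp_pos"]; robot.move_straight([p[0],p[1],.36],vel=.2)
robot.goto([.48,.3,.3],[np.pi,0,np.pi/2]); robot.goto([.481,.415,.2],[np.pi,0,np.pi/2])
for n in("scene","top"):
    f=robot.grab_frame(n); np.savez(n+"3.npz",**f)
    x=f["image"][190:300,190:350] if n=="top" else f["image"][150:330,180:420]
    cv2.imwrite(f"pics/{n}3.png",cv2.resize(x,None,fx=5 if n=="top" else 3,fy=5 if n=="top" else 3,interpolation=cv2.INTER_CUBIC)[:,:,::-1])
print(robot.sense()["t"])
E
```

```text
1.37 10.68 [ 0.0004 -0.0006 -0.0016] [ 2.   0.2 -6.7] 0.098
1.48 11.02 [ 0.0001 -0.0007 -0.0009] [ 2.1 -0.3 -7.3] 0.093
1.6 11.36 [-0.0003 -0.0009 -0.0005] [ 1.8 -1.9 -7.8] 0.097
[0.64812766 0.16607751 0.26701289] [-0.31984847 -0.67357251  0.34786208]
14.2917
```

View pics/top3.png

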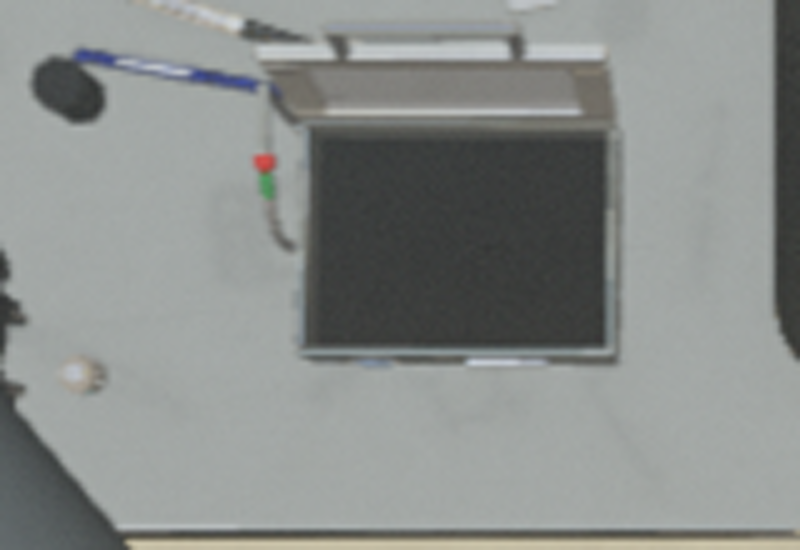

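View pics/scene3.png

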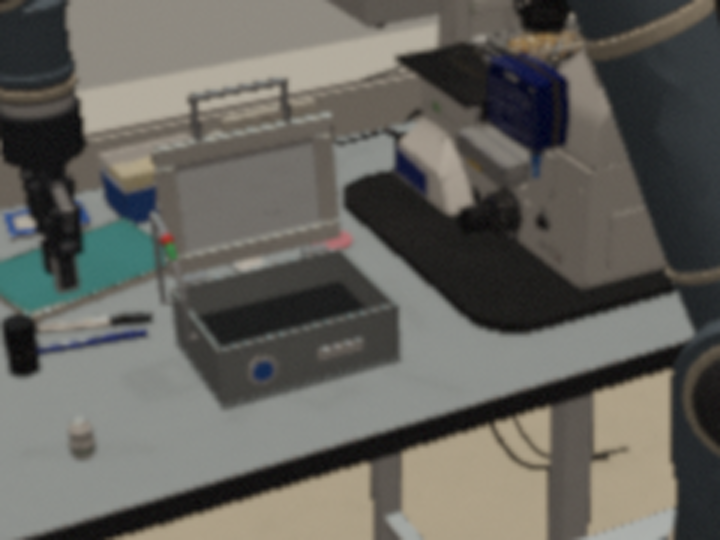

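Top crop (5x, offset 190,190): the lid stays open, and the box rim spans u 302–617 with its front edge at v≈357. The objective is at (85,374). The pocket doesn't show in colour, so I'll average depth frames.

```bash
python3 - <<'E'
from h import *
from plant import robot
F=[robot.grab_frame("top") for _ in range(16)]
f=F[0]; Z=np.array([x["range_z"] for x in F],float); Z[Z==0]=np.nan
f["range_z"]=np.nan_to_num(np.nanmedian(Z,0)); np.savez("topavg.npz",**f); P=cloud(f)
R=P[214:262,248:316]
m=(R[...,2]<.025)&(R[...,2]>.012)&(np.abs(R[...,0]-.57)<.06)&(np.abs(R[...,1]-.166)<.08)
print("pocket px",m.sum(),R[m].mean(0) if m.any() else "", np.c_[np.argwhere(m)][:30].tolist() if m.sum()<30 else "")
w=np.clip(.03-R[...,2],0,.01); k=(R[...,2]>.01)&(R[...,2]<.04)&(np.abs(R[...,0]-.57)<.06)&(np.abs(R[...,1]-.166)<.085)
w=w*(w>.004)*k; print("weighted",(R[...,:2]*w[...,None]).sum((0,1))/w.sum(), "floor med",np.median(R[...,2][k]))
print((R[12:40:2,20:56:2,2]*1000).round().astype(int))
c=lambda L:[(190+(u+.5)/5-.5,190+(v+.5)/5-.5) for u,v in L]
print("rim L,R mid",ray(f,c([(304,240),(616,240)]),.07),"front",ray(f,c([(459,357)]),.07))
m=(P[...,2]>.012)&(P[...,2]<.06); m[:,:198]=0;m[:,217:]=0;m[:256]=0;m[275:]=0
q=P[m]; t=q[q[:,2]>.03]; print("obj top",t.mean(0),len(t),(t.min(0)+t.max(0))/2, (q.min(0)+q.max(0))/2,q.max(0)-q.min(0))
print("obj px centre at z .035",ray(f,c([(80,374)]),.038))
E
```

```text
pocket px 60 [0.551712   0.14568661 0.02043545] 
weighted [0.55170288 0.1457494 ] floor med 0.030318941259079135
[[31 29 30 29 30 31 30 30 31 30 30 30 31 31 31 30 30 30]
 [29 31 30 31 30 30 29 31 31 31 30 31 31 31 31 30 31 30]
 [30 29 32 30 31 32 30 31 31 29 29 30 29 30 31 29 31 32]
 [30 30 32 30 30 31 30 32 31 32 30 31 32 31 30 30 30 32]
 [31 30 32 28 31 30 32 29 31 30 31 32 30 31 30 31 32 30]
 [30 31 30 31 29 32 31 29 31 31 31 30 30 28 29 32 29 31]
 [30 32 29 30 29 30 30 29 31 31 30 31 32 29 31 31 31 31]
 [28 29 30 30 29 31 30 30 29 26 19 20 31 31 30 30 31 30]
 [29 30 30 31 29 31 32 30 30 20 21 21 22 31 31 31 30 30]
 [31 30 31 31 30 30 32 31 30 20 22 21 21 31 31 30 28 30]
 [30 31 30 32 30 30 30 30 31 20 21 19 19 29 31 31 31 30]
 [30 28 31 31 31 31 30 30 31 31 30 30 31 30 31 30 31 30]
 [30 30 31 31 33 31 31 30 30 30 32 31 31 30 30 29 30 33]
 [31 30 30 32 30 31 29 33 31 32 31 29 30 29 30 31 30 31]]
rim L,R mid [[0.56437598 0.262599   0.07      ]
 [0.56450338 0.06636718 0.07      ]] front [[0.490859   0.16396661 0.07      ]]
obj top [0.48284121 0.41333618 0.03659001] 40 [0.48369121 0.41478416 0.0364682 ] [0.48293995 0.41472078 0.03003398] [0.0230624  0.02304845 0.02537759]
obj px centre at z .035 [[0.48210637 0.40942149 0.038     ]]
```

```bash
python3 - <<'E'
from h import *
from plant import robot
d=[np.pi,0,np.pi/2]
robot.grip(.55)
robot.goto([.483,.4135,.09],d)
print(robot.move_straight([.483,.4135,.023],vel=.08,contact_N=5))
robot.grip(0,35); s=robot.sense(); print(s["opening"],s["gripper_force"],s["tcp_pos"],s["wrist_force"])
robot.move_straight([.483,.4135,.16],vel=.15)
robot.goto([.5517,.1457,.16],d)
s=robot.sense(); print(s["t"],s["opening"],s["tcp_pos"],s["wrist_force"])
f=robot.grab_frame("scene"); np.savez("s4.npz",**f); cv2.imwrite("pics/s4.png",cv2.resize(f["image"][150:310,200:360],None,fx=3.7,fy=3.7,interpolation=cv2.INTER_CUBIC)[:,:,::-1])
E
```

```text
False
0.25989212158884006 34.51218060683459 [0.48334184 0.41382659 0.02382862] [-1.26887943 -0.11264836  4.46249866]
19.35 0.26172426552324063 [0.551398   0.14790586 0.15990332] [ 0.14306064 -0.01451519 -1.20302272]
```

View pics/s4.png

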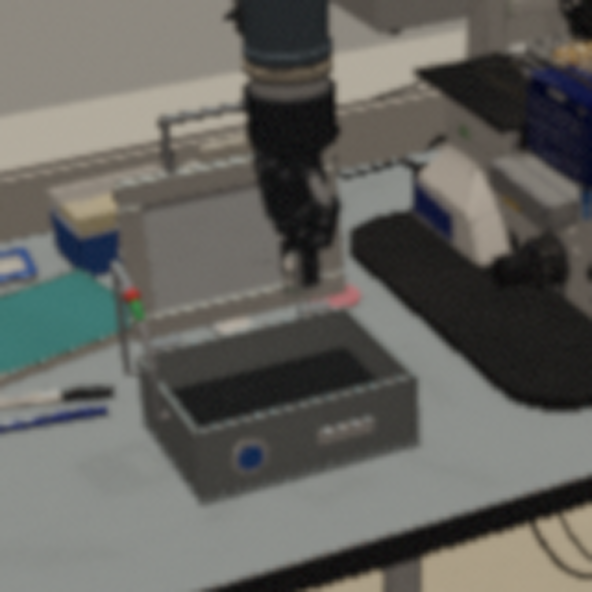

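The picture shows the objective held upright between the fingers above the box, around (310,270). Now I'll insert it.

```bash
python3 - <<'E'
from h import *
from plant import robot
x,y=.5517,.1457
robot.move_straight([x,y,.062],vel=.1); robot.sleep(.3)
s=robot.sense(); print(s["tcp_pos"],s["wrist_force"])
r=robot.move_straight([x,y,.0425],vel=.03,contact_N=5)
s=robot.sense(); print(r,s["t"],s["tcp_pos"],s["wrist_force"],s["opening"])
E
```

```text
[0.55192338 0.14574131 0.06242449] [ 0.45087683 -0.59566565 -1.60031694]
True 21.4167 [0.55132072 0.1455675  0.04378362] [ 0.43097223 -0.24124459  3.62252187] 0.2607530799878292
```

Contact came at the expected floor depth with almost no side force. I'll release, retreat and check by depth.

```bash
python3 - <<'E'
from h import *
from plant import robot
d=[np.pi,0,np.pi/2]
robot.grip(.45); robot.sleep(.2)
robot.move_straight([.5517,.1457,.2],vel=.15)
robot.goto([.48,.2,.38],d)
F=[robot.grab_frame("top") for _ in range(4)]
S=[robot.grab_frame("scene") for _ in range(4)]
for f,n in((F,"top"),(S,"scene")):
    Z=np.array([x["range_z"] for x in f],float); Z[Z==0]=np.nan; g=f[0]; g["range_z"]=np.nan_to_num(np.nanmedian(Z,0))
    P=cloud(g); m=(np.hypot(P[...,0]-.5517,P[...,1]-.1457)<.025)&(P[...,2]<.15)&(P[...,2]>.035)
    q=P[m]; print(n,m.sum(), q.mean(0) if len(q) else "", np.percentile(q[:,2],[50,80,95,100]).round(4) if len(q) else "")
    np.savez(n+"5.npz",**g)
x=S[0]["image"][180:290,220:330]; cv2.imwrite("pics/s5.png",cv2.resize(x,None,fx=5,fy=5,interpolation=cv2.INTER_CUBIC)[:,:,::-1])
print(robot.sense()["t"])
E
```

```text
top 52 [0.54840187 0.14271798 0.05351816] [0.0558 0.059  0.0617 0.064 ]
scene 50 [0.54556033 0.15193358 0.05143957] [0.0522 0.0588 0.0605 0.0614]
24.325<stdin>:10: RuntimeWarning: All-NaN slice encountered
```

View pics/s5.png

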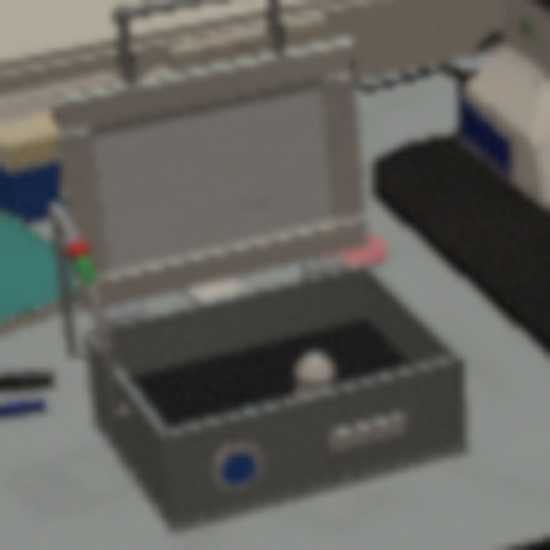

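The objective stands upright at (313,368) in the crop, and its top is at z ≈ 0.060, so it is fully home. Next I'll take the lid.

```bash
sed -i 's/^H=.*/H=np.array([.6425,.166,.0783])/' h.py; python3 - <<'E'
from h import *
from plant import robot
d=[np.pi,0,np.pi/2]
for n in("top5","scene5"):
    P=cloud(dict(np.load(n+".npz"))).reshape(-1,3); m=(abs(P[:,0]-.658)<.03)&(abs(P[:,1]-.166)<.042)&(P[:,2]>.245)&(P[:,2]<.31)
    print(n,m.sum(),np.median(P[m],0) if m.any() else "")
b=bar(1.65); print(b)
robot.grip(.5)
robot.goto([b[0],b[1],.36],d)
print(robot.move_straight(b-[0,0,.008],vel=.1,contact_N=6))
robot.grip(0,40); s=robot.sense(); print(s["t"],s["opening"],s["tcp_pos"],s["wrist_force"])
E
```

```text
top5 120 [0.65553873 0.16632191 0.27336529]
scene5 88 [0.65482765 0.1635874  0.27116115]
[0.65792857 0.166      0.27268868]
False
26.8083 0.09841676167892614 [0.65820303 0.16607595 0.26539982] [-0.49954346  0.31715751  2.12960293]
```

```bash
python3 - <<'E'
from h import *
from plant import robot
arc(robot,1.65,1.05,6,vel=.1)
arc(robot,1.05,.96,1,vel=.06)
robot.sleep(.5); s=robot.sense(); b=s["tcp_pos"]+[0,0,.008]; print(s["t"],b,s["wrist_force"],s["opening"])
F=[robot.grab_frame("top") for _ in range(6)]; f=F[0]
Z=np.array([x["range_z"] for x in F],float); Z[Z==0]=np.nan; f["range_z"]=np.nan_to_num(np.nanmedian(Z,0))
P=cloud(f).reshape(-1,3); m=(abs(P[:,1]-.166)>.04)&(abs(P[:,1]-.166)<.09)&(P[:,0]>.5)&(P[:,0]<.66)&(P[:,2]>.095)&(P[:,2]<.21)
q=P[m]; c=q[:,[0,2]]; c=c-c.mean(0); v=np.linalg.svd(c,full_matrices=False)[2][0]; print("lid angle fit",len(q),np.arctan2(abs(v[1]),abs(v[0])),c.std(0))
np.savez("top6.npz",**f)
g=robot.grab_frame("scene"); np.savez("s6.npz",**g)
a=cv2.resize(f["image"][200:260,230:330],None,fx=6,fy=5,interpolation=cv2.INTER_CUBIC); bb=cv2.resize(g["image"][190:290,220:320],None,fx=6,fy=3,interpolation=cv2.INTER_CUBIC)
cv2.imwrite("pics/c6.png",np.vstack([a,bb])[:,:,::-1])
E
```

```text
1.55 27.15 [0.0008 0.0002 0.001 ] [2.6 0.2 4.1] 0.102
1.45 27.49 [0.0005 0.0003 0.0014] [1.  0.8 6. ] 0.101
1.35 27.83 [-0.0003  0.0004  0.0007] [0.6 0.3 5.6] 0.099
1.25 28.18 [-0.0002  0.0005  0.0004] [0.7 0.9 5.9] 0.096
1.15 28.52 [-0.0006  0.0006  0.0001] [-1.6  2.2  6.6] 0.094
1.05 28.86 [-0.0009  0.0006 -0.0001] [-2.9  1.6  6.7] 0.098
0.96 29.3 [-0.0001  0.0007  0.0001] [-2.6  2.6  4.6] 0.097
29.8 [0.53093694 0.16664903 0.23835979] [-3.09344957  2.45174048  5.22647898] 0.09466961053134058
lid angle fit 363 0.9594663596027578 [0.02396354 0.03413938]
```

View pics/c6.png

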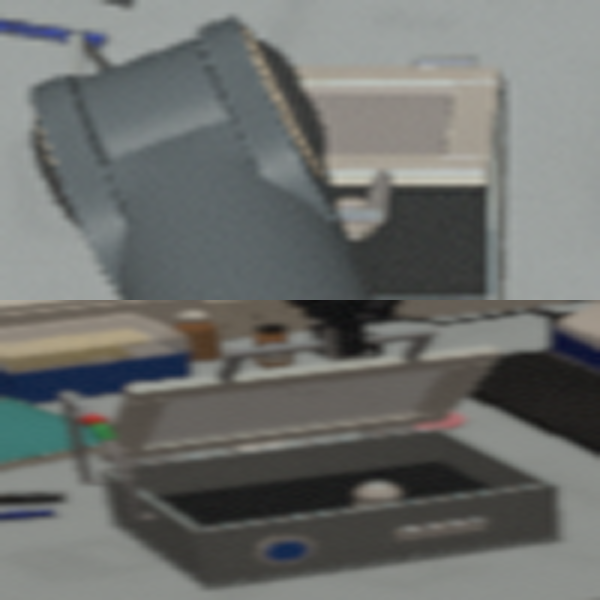

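The gripper holds the lid by the bar at 0.96 rad; the depth plane fit gives 0.959, which is on the green arc. The objective is standing in its pocket. Handing in.

```bash
python3 - <<'E'
from plant import robot
print(robot.close_job())
E
```

```text
the job is handed in; nothing more can be done
None
```

I handed the job in at about 30 s: the objective stands home in its pocket, let go, and the gripper holds the lid still at about 0.96 rad, on the green arc just short of the red bead.

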